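# Ring for the baker and point out the stray biscuit

## Task

Ring for the baker by pressing down the plunger of the counter bell, then show what to do with the stray biscuit: point down at the one oblong biscuit among the hearts with your fingertips one to five centimetres above its middle and dwell there for two seconds, then point in the same way for two seconds at the middle of the small flat dish it belongs on. Only point: do not touch or move any biscuit, the tray, a dish or any other loose thing. Come down on each from above and keep at least ten centimetres above the other biscuits and the large dish, so that nothing else is pointed at by mistake.

Things in the scene. Friction and masses are not known exactly. Their poses are not given: they have to be found in the camera images.
- bell_top (a point): top centre of the plunger of the counter bell, as it stands unpressed (60 mm above the counter; this point does not sink with the plunger). The bell is a steel dome, 84 mm across and 44 mm high, fixed to the counter, with a steel plunger 22 mm across standing up 16 mm from its top
- plunger (a joint): the bell's plunger: 0 m = up, 0.006 m = fully down; sprung, about 2 N to start and 4.5 N fully down; the bell rings from 0.004 m
- tray: black steel baking tray with brown baking paper, 220 x 280 x 20 mm high (walls 4 mm, floor 4 mm), fixed to the counter; origin at the centre of its underside, x along the 220 mm side. Six biscuits lie flat in it in two rows of three, 85 to 90 mm apart
- oblong_biscuit: the only oblong (straight-sided) biscuit: 72 x 30 x 12 mm thick, pale, loose on the tray; origin at the centre of its underside (4 mm above the counter), x along its length, z up
- heart1: a pale heart-shaped biscuit, 53 x 48 x 12 mm thick, loose on the tray; origin at the middle of its underside, point of the heart towards its -x
- heart2: a dark heart-shaped biscuit, 53 x 48 x 12 mm thick, loose on the tray; origin at the middle of its underside, point of the heart towards its -x
- heart3: a pale heart-shaped biscuit, 53 x 48 x 12 mm thick, loose on the tray; origin at the middle of its underside, point of the heart towards its -x
- heart4: a dark heart-shaped biscuit, 53 x 48 x 12 mm thick, loose on the tray; origin at the middle of its underside, point of the heart towards its -x
- heart5: a pale heart-shaped biscuit, 53 x 48 x 12 mm thick, loose on the tray; origin at the middle of its underside, point of the heart towards its -x
- small_dish: the smaller of the two flat white dishes, 100 mm across, 14 mm high, loose; origin at the centre of its underside, on the counter
- large_dish: the larger of the two flat white dishes, 152 mm across, 18 mm high, loose; origin at the centre of its underside
- cutter: round steel biscuit cutter (ring), 60 mm across, 35 mm high; origin at the centre of its underside
- spatula: spatula lying on the counter, 260 mm long, along its x
- mug: brown mug, 80 mm across, 90 mm high; origin at the centre of its underside
- jar: amber storage jar, 76 mm across, 110 mm high; origin at the centre of its underside
- rolling_pin: wooden rolling pin, 48 mm thick, 440 mm long along its y; origin under its centre
- bowl: deep white bowl, 130 mm across, 60 mm high; origin at the centre of its underside
There are look-alikes about, which are no part of the job. What is shaped like the part that bears bell_top but blue or green is not meant.

How it is judged:
By the outcome, as a careful person would: the job done as asked, in the order asked, and still so for the second after the job is handed in, with the robot touching nothing.
It also fails if it takes over 58 s, if anything falls off the work surface, if the arm or the gripper's body presses on something with over 40 N, if the wrist force passes 120 N, or if a joint passes its speed limit or range.

## Robot

A 6-joint arm with a two-finger parallel gripper is mounted at the origin on the work surface. World frame = base frame: x ahead of the robot, y to its left, z up, the work surface at z = 0. Lengths are in m, angles in rad, forces in N, time in s.
With the tool pointing down it reaches from about 0.3 to 0.875 m from the base axis. Payload 6.4 kg.
Tool frame: the origin (TCP) lies at the very end of the fingers, on their centre line; the grasp point (between the pads) lies ctrl.grip_point_offset behind it (ctrl.grip_point_offset is the distance from the TCP to the grasp point, in m); z points along the fingers, x is the direction in which the jaws open and shut, and the axes are right-handed (so a half turn about z gives the same grasp; the last joint's range is limited). The gripper opens to 85 mm and grips with 20 to 120 N. Pads are 22 mm wide; open, the fingers measure 114 mm over their backs; the gripper's body (76 mm by 85 mm) begins 54 mm behind the grasp point. The pads swing forward as they close: fully open they stand 13 mm farther back than shut.
Start: joints at [0.95, 0.181, 1.607, -0, 1.354, -0.206], TCP at [0.232, 0.526, 0.231] pointing down, gripper open.
Joint ranges: [-2.99, 2.99], [-0.89, 2.07], [0.3, 2.58], [-1.14, 4.28], [0, 2.63], [-3.12, 3.12]. Speed limits (rad/s): [2.57, 2.57, 3.01, 3.14, 3.14, 3.14].

## Interface

Orientations are given as a unit quaternion [w, x, y, z].
In Python, from bench import get_obs, viewer, workorder, ctrl gives the robot as it stands. The module is installed in compiled form; this text tells all that it offers.
- The arm moves only by the tool move_arm, never from a script. Its argument "increments" is a list of rows, each an object of numbers: "tx", "ty", "tz": the shift along the tool's x, y, z in m; "turn": the turn about the tool's z in degrees. A call has 1 to 20 rows; each row is the pose to reach, as a shift and turn from the pose commanded when the call began, along the tool's axes at that moment; what a row does not reach only later rows make up. A row lasts 1/12 s, in which the tool goes at most 41.7 mm and 7.16 degrees, less where a joint would pass 70% of its speed; a pose out of reach is approached as far as the arm can. A call with a gripper value outside its range is refused whole. "gripper" is the opening, from 0 (shut) to 1 (fully open), set as the call begins (left out, the last holds). The fingers move at their own pace and stop on an object; the grip force is fixed at half the most. Time passes only in rows, so rows that repeat a pose let the fingers close. It gives the time, the measured TCP pose, the force and the opening at its end, in the units of the state.
- get_obs(): the state, without advancing time (a new reading comes with each control period).
- viewer.camera(name): name is "side" or "top"; returns (picture, depth): 420x560x3 uint8, red, green, blue; 420x560 float32, m along the optical axis (not along the pixel's ray), 0 where there is no reading.
- viewer.get_calibration(name): a dict with "intrinsics" (3x3 intrinsics, pixels), "origin" and "attitude" of the camera in the world. Camera axes: x right, y up, looking along -z (the intrinsics and any distortion apply to the point x, -y, -z); pixel columns grow to the right and rows downward; lengths in m; the calibration is good to about 2 mm. A picture is of the moment at which its call begins. get_calibration takes no time and is no camera call.
- workorder.hand_in(): hands the job in, once; it reports no verdict.
The state is a dict: "time_s": time; "q": joint angles; "dq": joint speeds; "joint_efforts": joint torques, N m; "eef_pos": TCP position; "eef_rot": TCP orientation; "wrist_force": force on the tool from outside, world axes, zero at the start; "torque": the same for the moment, N m; "opening": opening from 0.0 (shut) to 1.0 (fully open).
Only numpy, scipy, OpenCV 4.12 (cv2) and the standard library are available. Lean on these libraries where they do the work, as an engineer would, in place of code of your own. Each camera call takes 0.05 s, during which the arm holds its last target.

## Working session

There is one attempt and no reset: what is moved stays moved. The work goes in short steps, Python scripts to look and compute and a tool call to move; the robot and the scene stay as the last step left them, time stands still between calls to the robot, and variables do not carry over. Pictures are saved under pics/ and viewed, and the job is handed in when it is done.

Besides the shell and the picture viewer there is one more tool, called as name(argument=value, ...) on one line, values as JSON. move_arm: Moves the arm, as the interface text tells. Its arguments: {"type":"object","properties":{"increments":{"type":"array"},"gripper":{"type":"number"}},"required":["increments"]}

```bash
mkdir -p pics
python3 - <<'E'
from bench import get_obs, viewer, ctrl
import cv2,numpy as np
o=get_obs();print(o)
print(ctrl.grip_point_offset)
for n in("top","side"):
    p,d=viewer.camera(n);np.savez(f"pics/{n}0.npz",p=p,d=d)
    cv2.imwrite(f"pics/{n}0.png",cv2.resize(p[:,:,::-1],None,fx=1.42,fy=1.42,interpolation=cv2.INTER_CUBIC))
    print(n,viewer.get_calibration(n))
E
```

```text
{'time_s': 0.0, 'q': array([ 9.49697138e-01,  1.81526095e-01,  1.60800831e+00, -2.63706890e-05,
        1.35376165e+00, -2.06265147e-01]), 'dq': array([ 0.00029284, -0.00071054, -0.00077183, -0.00164322, -0.00067745,
        0.00015842]), 'joint_efforts': array([ 5.23696835e-04, -4.44870758e+01, -3.51337409e+01, -1.99288561e-04,
        9.14837321e-03,  9.59395635e-06]), 'eef_pos': array([0.23139841, 0.5257924 , 0.23039239]), 'eef_rot': array([ 3.21343749e-04,  8.37565466e-01,  5.46336311e-01, -7.88855927e-04]), 'wrist_force': array([-0.13843323, -0.77466466, -0.55763395]), 'torque': array([ 0.01715949, -0.00900481, -0.03945967]), 'opening': 1.0009465410706264}
0.0187
top {'intrinsics': array([[514.50964575,   0.        , 289.07648214],
       [  0.        , 514.50964575, 208.01981363],
       [  0.        ,   0.        ,   1.        ]]), 'origin': array([0.3366108 , 0.03204183, 1.74815764]), 'attitude': array([-0.69775204, -0.04158754,  0.04380048,  0.71378854])}
side {'intrinsics': array([[392.72206065,   0.        , 283.43701702],
       [  0.        , 392.72206065, 212.87328663],
       [  0.        ,   0.        ,   1.        ]]), 'origin': array([0.38490497, 0.66270991, 0.88189695]), 'attitude': array([-0.12457299, -0.03643089,  0.3400968 ,  0.93139064])}
```

View pics/top0.png

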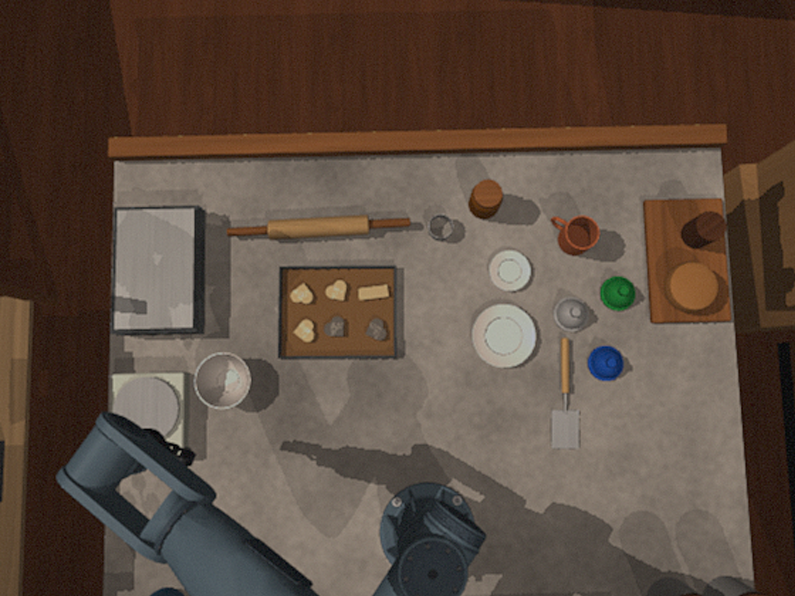

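View pics/side0.png

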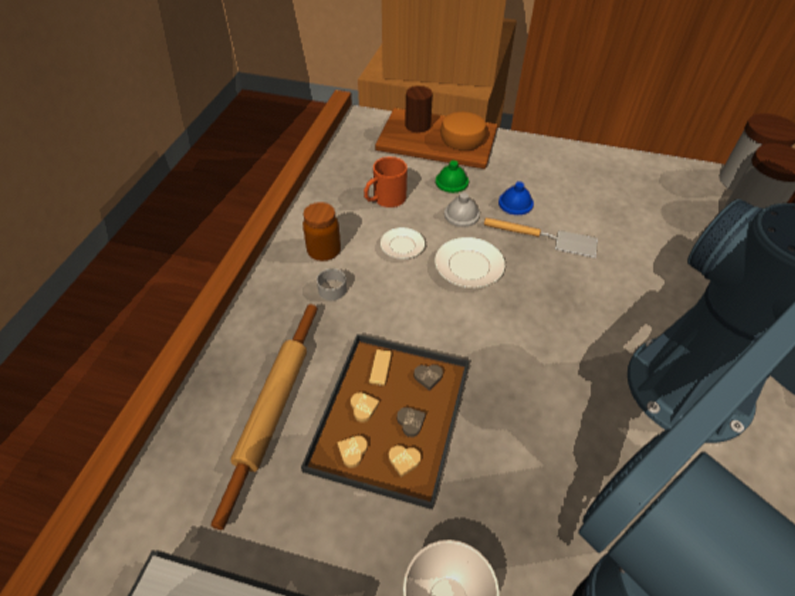

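The top picture (1.42x) shows three bells: green (617,293), blue (606,363) and steel (571,313). The steel one is meant. There is only one straight-sided biscuit, at (373,293). The white dishes are at (510,270), which is small, and (504,336), which is large. Next I'll enlarge these and measure them.

```bash
cat > h.py <<'E'
import numpy as np,cv2
from scipy.spatial.transform import Rotation as R
from bench import viewer
def cam(n):
    c=viewer.get_calibration(n);a=c["attitude"]
    return c["intrinsics"],c["origin"],R.from_quat([a[1],a[2],a[3],a[0]]).as_matrix()
def ray(n,u,v):
    K,o,r=cam(n);d=np.array([(u-K[0,2])/K[0,0],-(v-K[1,2])/K[1,1],-1.]);return o,r@d
def plane(n,u,v,z):
    o,d=ray(n,u,v);return o+d*(z-o[2])/d[2]
def tri(a,b):
    (o1,d1),(o2,d2)=a,b
    s,t=np.linalg.lstsq(np.c_[d1,-d2],o2-o1,rcond=None)[0]
    p,q=o1+s*d1,o2+t*d2;return (p+q)/2,np.linalg.norm(p-q)
def proj(n,p):
    K,o,r=cam(n);c=r.T@(np.array(p)-o);return K[0,0]*c[0]/-c[2]+K[0,2],K[1,1]*-c[1]/-c[2]+K[1,2]
E
python3 - <<'E'
from h import *
T=np.load("pics/top0.npz");S=np.load("pics/side0.npz")
def blobs(n,p,x0,y0,x1,y1,z,sel):
    m=np.zeros(p.shape[:2],np.uint8);hsv=cv2.cvtColor(p,cv2.COLOR_RGB2HSV)
    m[y0:y1,x0:x1]=sel(hsv[y0:y1,x0:x1]).astype(np.uint8)*255
    for c in cv2.findContours(m,cv2.RETR_EXTERNAL,cv2.CHAIN_APPROX_NONE)[0]:
        if cv2.contourArea(c)<60: continue
        r=cv2.minAreaRect(c);bx=cv2.boxPoints(r);P=np.array([plane(n,u,v,z) for u,v in bx])
        ce=plane(n,*r[0],z);M=cv2.moments(c)
        print(n,np.round(r[0],1),ce.round(4),"sides mm",(1e3*np.linalg.norm(P[1]-P[0])).round(),(1e3*np.linalg.norm(P[2]-P[1])).round(),"edge dir",(P[1]-P[0]).round(3)[:2],"fill",round(cv2.contourArea(c)/(r[1][0]*r[1][1]),2), "centroid",plane(n,M['m10']/M['m00'],M['m01']/M['m00'],z).round(4)[:2])
pale=lambda h:(h[...,2]>130)&(h[...,1]>60)
white=lambda h:(h[...,2]>165)&(h[...,1]<60)
blobs("top",T['p'],200,190,276,250,.016,pale)
blobs("side",S['p'],215,240,325,345,.016,pale)
blobs("top",T['p'],325,165,385,265,.014,white)
blobs("side",S['p'],262,155,360,205,.014,white)
E
python3 - <<'E'
import numpy as np,cv2
T=np.load("pics/top0.npz")['p'];S=np.load("pics/side0.npz")['p']
a=cv2.resize(T[185:255,380-0:450],(400,400),interpolation=cv2.INTER_CUBIC)
b=cv2.resize(S[120:170,300:350],(400,400),interpolation=cv2.INTER_CUBIC)
cv2.imwrite("pics/crop_bell.png",np.hstack([a,b])[:,:,::-1])
a=cv2.resize(T[185:255,195:285],(400,311),interpolation=cv2.INTER_CUBIC)
b=cv2.resize(T[170:265,320:440],(400,311),interpolation=cv2.INTER_CUBIC)
cv2.imwrite("pics/crop_bis.png",np.hstack([a,b])[:,:,::-1])
E
```

```text
top [215.3 232.8] [0.4685 0.2749 0.016 ] sides mm 45.0 48.0 edge dir [ 0.031 -0.032] fill 0.73 centroid [0.4689 0.2777]
top [262.2 205.5] [0.5576 0.1151 0.016 ] sides mm 72.0 30.0 edge dir [ 0.008 -0.072] fill 0.85 centroid [0.5575 0.1151]
top [211.7 208.2] [0.552  0.2865 0.016 ] sides mm 47.0 47.0 edge dir [ 0.028 -0.038] fill 0.72 centroid [0.5558 0.286 ]
top [236.2 203.3] [0.5671 0.2034 0.016 ] sides mm 48.0 46.0 edge dir [ 0.046 -0.012] fill 0.71 centroid [0.5636 0.2016]
side [232. 339.] [0.5738 0.3483 0.016 ] sides mm 77.0 23.0 edge dir [-0.075 -0.02 ] fill 0.49 centroid [0.5854 0.3555]
side [284.6 321.1] [0.47   0.2753 0.016 ] sides mm 51.0 52.0 edge dir [-0.032 -0.039] fill 0.73 centroid [0.47   0.2796]
side [249.5 317.5] [0.5518 0.2884 0.016 ] sides mm 48.0 55.0 edge dir [-0.039 -0.028] fill 0.71 centroid [0.5566 0.2876]
side [322.6 315.1] [0.3871 0.237  0.016 ] sides mm 138.0 30.0 edge dir [ 0.001 -0.138] fill 0.49 centroid [0.3906 0.2534]
side [253.5 285.5] [0.5686 0.2049 0.016 ] sides mm 54.0 51.0 edge dir [-0.011 -0.053] fill 0.71 centroid [0.5645 0.2041]
side [267.1 258.
[... 152 characters left out ...]
 mm 125.0 30.0 edge dir [-0.121 -0.034] fill 0.5 centroid [0.463  0.0412]
side [220.6 274.5] [0.6584 0.197  0.016 ] sides mm 241.0 70.0 edge dir [ 0.007 -0.241] fill 0.57 centroid [0.6512 0.1737]
top [354.5 236. ] [ 0.447  -0.1943  0.014 ] sides mm 146.0 142.0 edge dir [-0.003 -0.146] fill 0.78 centroid [ 0.4472 -0.1949]
top [358.5 190. ] [ 0.6036 -0.2139  0.014 ] sides mm 92.0 90.0 edge dir [-0.002 -0.092] fill 0.81 centroid [ 0.6034 -0.214 ]
side [330.5 184.5] [ 0.4475 -0.1942  0.014 ] sides mm 158.0 152.0 edge dir [-0.152 -0.043] fill 0.77 centroid [ 0.4486 -0.1958]
side [283. 171.] [ 0.6036 -0.2118  0.014 ] sides mm 98.0 100.0 edge dir [-0.094 -0.027] fill 0.78 centroid [ 0.6049 -0.2131]
```

View pics/crop_bell.png

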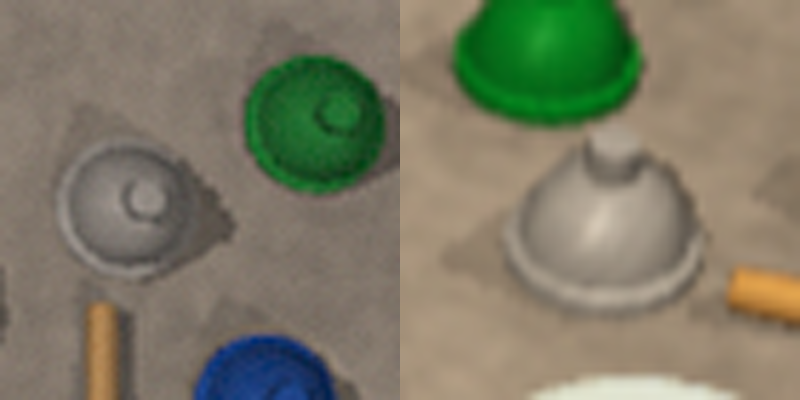

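View pics/crop_bis.png

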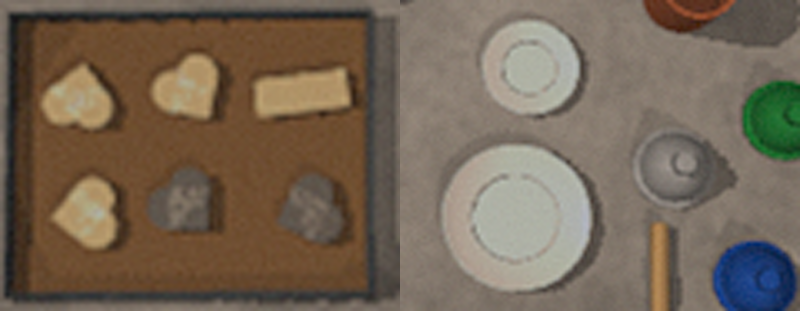

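The crops confirm all three targets. The steel plunger top is at crop (147,199) in the top view and about (613,140) in the side view. The oblong is the straight bar at top right of the tray, and the small dish is the upper one. Now I'll triangulate the plunger and cross-check it against the heights given.

Run:
```python
from h import *
a=(380+147.5/5.714-.5,185+199.5/5.714-.5); b=(300+213.5/8-.5,120+140.5/8-.5)
print(a,b,tri(ray("top",*a),ray("side",*b)),plane("top",*a,.06),plane("side",*b,.06))
# dome base rim circle at z~0.004: crop centre (127,207), 
d=(380+127.5/5.714-.5,185+208/5.714-.5);print("rim centre",plane("top",*d,.003))
from bench import get_obs
T=np.load("pics/top0.npz");D=T['d']
def dz(u,v):
    K,o,r=cam("top");d=ray("top",u,v);return (d[0]+d[1]*np.median(D[int(v+.5)-1:int(v+.5)+2,int(u+.5)-1:int(u+.5)+2]))
for q in (a,(262.2,205.5),(358.5,190),(354.5,236),(345,152)): print(q,dz(*q).round(4))
o=get_obs();w=o['eef_rot'];print(R.from_quat([w[1],w[2],w[3],w[0]]).as_matrix().round(4))
```

```text
(405.31379068953447, 219.4142457122856) (326.1875, 137.0625) (array([ 0.49610026, -0.35797364,  0.05978702]), np.float64(0.0021361748936429645)) [ 0.4950085  -0.35794875  0.06      ] [ 0.49714677 -0.35777521  0.06      ]
rim centre [ 0.49553863 -0.35893215  0.003     ]
(405.31379068953447, 219.4142457122856) [ 0.4948 -0.3575  0.0621]
(262.2, 205.5) [0.557 0.115 0.02 ]
(358.5, 190) [ 0.6046 -0.2148  0.0079]
(354.5, 236) [ 0.4478 -0.1959  0.0016]
(345, 152) [ 0.7325 -0.1704  0.0332]
[[ 4.030e-01  9.152e-01 -1.000e-03]
 [ 9.152e-01 -4.030e-01 -1.300e-03]
 [-1.600e-03 -4.000e-04 -1.000e+00]]
```

Two views agree within 2 mm:

| Target | Position (m) | Check |
|---|---|---|
| Bell plunger | (0.496, -0.358) | triangulated height 0.060 |
| Oblong | (0.558, 0.116) | 72x30 |
| Small dish | (0.604, -0.213) | 92–100 mm across |

Next I'll shut the gripper and move high across to the bell.

move_arm(gripper=0, increments=[{"tx": -0.01, "ty": 0.0085}, {"tx": -0.025, "ty": 0.0213}, {"tx": -0.05, "ty": 0.0426}, {"tx": -0.075, "ty": 0.0639}, {"tx": -0.1, "ty": 0.0853}, {"tx": -0.125, "ty": 0.1066}, {"tx": -0.15, "ty": 0.1279}, {"tx": -0.175, "ty": 0.1492}, {"tx": -0.2, "ty": 0.1705}, {"tx": -0.225, "ty": 0.1918}, {"tx": -0.25, "ty": 0.2131}, {"tx": -0.275, "ty": 0.2345}, {"tx": -0.3, "ty": 0.2558}, {"tx": -0.325, "ty": 0.2771}, {"tx": -0.35, "ty": 0.2984}, {"tx": -0.375, "ty": 0.3197}, {"tx": -0.4, "ty": 0.341}, {"tx": -0.42, "ty": 0.358}, {"tx": -0.43, "ty": 0.3666}, {"tx": -0.435, "ty": 0.371}])

```text
validation failed for argument at $.in...
```

move_arm(increments=[{"tx": -0.01, "ty": 0.0085}, {"tx": -0.025, "ty": 0.0213}, {"tx": -0.05, "ty": 0.0426}, {"tx": -0.075, "ty": 0.0639}, {"tx": -0.1, "ty": 0.0853}, {"tx": -0.125, "ty": 0.1066}, {"tx": -0.15, "ty": 0.1279}, {"tx": -0.175, "ty": 0.1492}, {"tx": -0.2, "ty": 0.1705}, {"tx": -0.225, "ty": 0.1918}, {"tx": -0.245, "ty": 0.209}, {"tx": -0.26, "ty": 0.222}, {"tx": -0.267, "ty": 0.2275}, {"tx": -0.267, "ty": 0.2275}, {"tx": -0.267, "ty": 0.2275}, {"tx": -0.267, "ty": 0.2275}])

```text
validation failed for argument at $.in...
```

```bash
cat >> h.py <<'E'
def go(t):
    from bench import get_obs
    o=get_obs();w=o['eef_rot'];M=R.from_quat([w[1],w[2],w[3],w[0]]).as_matrix()
    print(o['time_s'],o['eef_pos'].round(4),"q",o['q'].round(2),"F",o['wrist_force'].round(2),"z",M[:,2].round(4));print("inc",(M.T@(np.array(t)-o['eef_pos'])).round(4))
E
python3 -c "
from h import *
go([.496,-.358,.075])"
```

```text
0.1 [0.2314 0.5258 0.2305] q [ 0.95  0.18  1.61  0.    1.35 -0.21] F [0.54 0.32 0.09] z [-0.001  -0.0013 -1.    ]
inc [-0.702   0.5984  0.1564]
```

The calls were refused, possibly because every field is needed. I'll try one small row with all four.

move_arm(gripper=0, increments=[{"tx": -0.01, "ty": 0.0085, "tz": 0, "turn": 0}])

```text
time_s: 0.18
eef_pos: [0.2349, 0.5144, 0.2307]
eef_rot: [-0.0, 0.837, 0.547, -0.0]
wrist_force: [0.3, -0.3, -0.4]
opening: 0.888
```

move_arm(gripper=0, increments=[{"tx": -0.025, "ty": 0.0213, "tz": 0, "turn": 0}, {"tx": -0.05, "ty": 0.0426, "tz": 0, "turn": 0}, {"tx": -0.075, "ty": 0.0639, "tz": 0, "turn": 0}, {"tx": -0.1, "ty": 0.0853, "tz": 0, "turn": 0}, {"tx": -0.125, "ty": 0.1066, "tz": 0, "turn": 0}, {"tx": -0.15, "ty": 0.1279, "tz": 0, "turn": 0}, {"tx": -0.175, "ty": 0.1492, "tz": 0, "turn": 0}, {"tx": -0.2, "ty": 0.1705, "tz": 0, "turn": 0}, {"tx": -0.225, "ty": 0.1918, "tz": 0, "turn": 0}, {"tx": -0.25, "ty": 0.2131, "tz": 0, "turn": 0}, {"tx": -0.275, "ty": 0.2345, "tz": 0, "turn": 0}, {"tx": -0.3, "ty": 0.2558, "tz": 0, "turn": 0}, {"tx": -0.325, "ty": 0.2771, "tz": 0, "turn": 0}, {"tx": -0.35, "ty": 0.2984, "tz": 0, "turn": 0}, {"tx": -0.375, "ty": 0.3197, "tz": 0, "turn": 0}, {"tx": -0.4, "ty": 0.341, "tz": 0, "turn": 0}, {"tx": -0.42, "ty": 0.358, "tz": 0, "turn": 0}, {"tx": -0.43, "ty": 0.3666, "tz": 0, "turn": 0}, {"tx": -0.435, "ty": 0.371, "tz": 0, "turn": 0}])

```text
time_s: 1.77
eef_pos: [0.3998, -0.0358, 0.231]
eef_rot: [-0.0, 0.838, 0.545, -0.0]
wrist_force: [0.1, 0.2, -0.2]
opening: -0.001
```

move_arm(increments=[{"tx": -0.01, "ty": 0.0085, "tz": 0, "turn": 0}, {"tx": -0.025, "ty": 0.0213, "tz": 0, "turn": 0}, {"tx": -0.05, "ty": 0.0426, "tz": 0, "turn": 0}, {"tx": -0.075, "ty": 0.0639, "tz": 0, "turn": 0}, {"tx": -0.1, "ty": 0.0853, "tz": 0, "turn": 0}, {"tx": -0.125, "ty": 0.1066, "tz": 0, "turn": 0}, {"tx": -0.15, "ty": 0.1279, "tz": 0, "turn": 0}, {"tx": -0.175, "ty": 0.1492, "tz": 0, "turn": 0}, {"tx": -0.2, "ty": 0.1705, "tz": 0, "turn": 0}, {"tx": -0.225, "ty": 0.1918, "tz": 0, "turn": 0}, {"tx": -0.243, "ty": 0.208, "tz": 0, "turn": 0}, {"tx": -0.253, "ty": 0.216, "tz": 0, "turn": 0}, {"tx": -0.257, "ty": 0.219, "tz": 0, "turn": 0}, {"tx": -0.257, "ty": 0.219, "tz": 0, "turn": 0}, {"tx": -0.257, "ty": 0.219, "tz": 0, "turn": 0}])

```text
time_s: 3.02
eef_pos: [0.4965, -0.3562, 0.2308]
eef_rot: [-0.001, 0.837, 0.547, 0.0]
wrist_force: [0.8, -0.0, -0.7]
opening: 0.001
```

```bash
python3 -c "
from h import *
go([.496,-.358,.075])"
```

```text
3.0167 [ 0.4965 -0.3562  0.2308] q [-0.82  0.26  1.51  0.    1.37 -1.97] F [ 0.85 -0.   -0.72] z [-8.0e-04  1.2e-03 -1.0e+00]
inc [-0.002   0.0005  0.1558]
```

move_arm(increments=[{"tx": -0.001, "ty": 0, "tz": 0.02, "turn": 0}, {"tx": -0.001, "ty": 0, "tz": 0.04, "turn": 0}, {"tx": -0.002, "ty": 0.0005, "tz": 0.06, "turn": 0}, {"tx": -0.002, "ty": 0.0005, "tz": 0.08, "turn": 0}, {"tx": -0.002, "ty": 0.0005, "tz": 0.1, "turn": 0}, {"tx": -0.002, "ty": 0.0005, "tz": 0.12, "turn": 0}, {"tx": -0.002, "ty": 0.0005, "tz": 0.135, "turn": 0}, {"tx": -0.002, "ty": 0.0005, "tz": 0.145, "turn": 0}, {"tx": -0.002, "ty": 0.0005, "tz": 0.15, "turn": 0}, {"tx": -0.002, "ty": 0.0005, "tz": 0.15, "turn": 0}, {"tx": -0.002, "ty": 0.0005, "tz": 0.15, "turn": 0}])

```text
time_s: 3.93
eef_pos: [0.4966, -0.3593, 0.0821]
eef_rot: [0.0, 0.837, 0.547, 0.0]
wrist_force: [-0.3, -0.5, 0.5]
opening: -0.003
```

Run:
```python
from h import *
go([.496,-.358,.06])
T=viewer.camera("top")[0];S=viewer.camera("side")[0]
a=cv2.resize(T[185:255,370:440],(400,400),interpolation=cv2.INTER_CUBIC)
b=cv2.resize(S[105:165,295:355],(400,400),interpolation=cv2.INTER_CUBIC)
cv2.imwrite("pics/bell1.png",np.hstack([a,b])[:,:,::-1])
```

```text
3.9333 [ 0.4966 -0.3593  0.0821] q [-0.82  0.43  1.62  0.    1.1  -1.98] F [-0.25 -0.48  0.53] z [ 6.e-04 -6.e-04 -1.e+00]
inc [ 0.001  -0.0011  0.0221]
```

View pics/bell1.png

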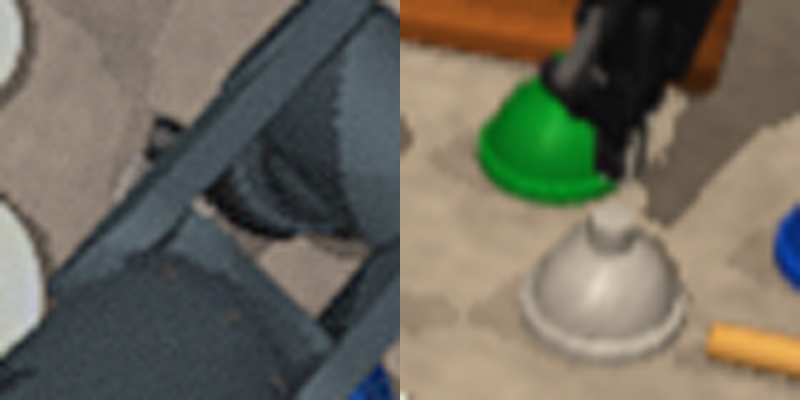

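The side view shows the fingertip (620,175) right above the plunger (612,220). I'll press slowly while watching the force.

move_arm(increments=[{"tx": 0.0005, "ty": -0.0005, "tz": 0.006, "turn": 0}, {"tx": 0.0005, "ty": -0.0005, "tz": 0.012, "turn": 0}, {"tx": 0.0005, "ty": -0.0005, "tz": 0.018, "turn": 0}, {"tx": 0.0005, "ty": -0.0005, "tz": 0.021, "turn": 0}, {"tx": 0.0005, "ty": -0.0005, "tz": 0.023, "turn": 0}, {"tx": 0.0005, "ty": -0.0005, "tz": 0.025, "turn": 0}, {"tx": 0.0005, "ty": -0.0005, "tz": 0.026, "turn": 0}, {"tx": 0.0005, "ty": -0.0005, "tz": 0.026, "turn": 0}, {"tx": 0.0005, "ty": -0.0005, "tz": 0.026, "turn": 0}])

```text
time_s: 4.78
eef_pos: [0.4958, -0.3587, 0.0554]
eef_rot: [-0.0, 0.838, 0.546, -0.0]
wrist_force: [-2.5, 1.2, 4.4]
opening: 0.003
```

move_arm(increments=[{"tx": 0, "ty": 0, "tz": 0.0005, "turn": 0}, {"tx": 0, "ty": 0, "tz": 0.001, "turn": 0}, {"tx": 0, "ty": 0, "tz": 0.001, "turn": 0}])

```text
time_s: 5.03
eef_pos: [0.496, -0.3588, 0.0544]
eef_rot: [0.0, 0.838, 0.546, 0.0]
wrist_force: [-1.6, 1.7, 3.4]
opening: -0.001
```

move_arm(increments=[{"tx": 0, "ty": 0, "tz": 0.0005, "turn": 0}, {"tx": 0, "ty": 0, "tz": 0.001, "turn": 0}, {"tx": 0, "ty": 0, "tz": 0.001, "turn": 0}, {"tx": 0, "ty": 0, "tz": 0.001, "turn": 0}])

```text
time_s: 5.37
eef_pos: [0.4961, -0.3589, 0.054]
eef_rot: [0.0, 0.838, 0.546, -0.0]
wrist_force: [-4.6, 2.9, 8.0]
opening: -0.0
```

Run:
```python
from h import *
go([.496,-.358,.054])
S=viewer.camera("side")[0]
b=cv2.resize(S[105:165,295:355],(500,500),interpolation=cv2.INTER_CUBIC)
cv2.imwrite("pics/bell2.png",b[:,:,::-1])
go([.496,-.358,.054])
```

```text
5.3667 [ 0.4961 -0.3589  0.054 ] q [-0.82  0.47  1.63 -0.    1.05 -1.98] F [-4.6   2.89  8.02] z [ 2.e-04 -3.e-04 -1.e+00]
inc [ 0.0008 -0.0005  0.    ]
5.4167 [ 0.4961 -0.3589  0.054 ] q [-0.82  0.47  1.63 -0.    1.05 -1.98] F [-3.28  2.76  8.56] z [ 1.e-04 -3.e-04 -1.e+00]
inc [ 0.0008 -0.0005  0.    ]
```

View pics/bell2.png

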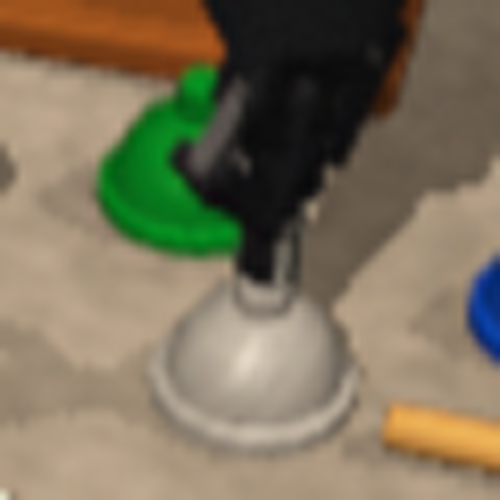

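The force is 8–9 N, above the 4.5 N spring, at z = 0.054. The picture shows the fingertip on the sunk plunger at (262,285), so it is bottomed and the bell has rung. Next I'll rise and cross to the oblong.

move_arm(increments=[{"tx": 0, "ty": 0, "tz": -0.01, "turn": 0}, {"tx": 0, "ty": 0, "tz": -0.03, "turn": 0}, {"tx": 0, "ty": 0, "tz": -0.055, "turn": 0}, {"tx": 0, "ty": 0, "tz": -0.08, "turn": 0}, {"tx": 0, "ty": 0, "tz": -0.105, "turn": 0}, {"tx": 0, "ty": 0, "tz": -0.13, "turn": 0}, {"tx": 0, "ty": 0, "tz": -0.155, "turn": 0}, {"tx": 0, "ty": 0, "tz": -0.17, "turn": 0}, {"tx": 0, "ty": 0, "tz": -0.178, "turn": 0}, {"tx": 0, "ty": 0, "tz": -0.18, "turn": 0}])

```text
time_s: 6.25
eef_pos: [0.4968, -0.3596, 0.2355]
eef_rot: [0.002, 0.838, 0.546, 0.0]
wrist_force: [-0.5, -0.2, -0.4]
opening: -0.002
```

move_arm(increments=[{"tx": 0.01, "ty": -0.003, "tz": 0, "turn": 0}, {"tx": 0.03, "ty": -0.009, "tz": 0, "turn": 0}, {"tx": 0.06, "ty": -0.0176, "tz": 0, "turn": 0}, {"tx": 0.09, "ty": -0.0264, "tz": 0, "turn": 0}, {"tx": 0.12, "ty": -0.0352, "tz": 0, "turn": 0}, {"tx": 0.15, "ty": -0.044, "tz": 0, "turn": 0}, {"tx": 0.18, "ty": -0.0527, "tz": 0, "turn": 0}, {"tx": 0.21, "ty": -0.0615, "tz": 0, "turn": 0}, {"tx": 0.24, "ty": -0.0703, "tz": 0, "turn": 0}, {"tx": 0.27, "ty": -0.079, "tz": 0, "turn": 0}, {"tx": 0.3, "ty": -0.088, "tz": 0, "turn": 0}, {"tx": 0.33, "ty": -0.0967, "tz": 0, "turn": 0}, {"tx": 0.36, "ty": -0.1055, "tz": 0, "turn": 0}, {"tx": 0.39, "ty": -0.1143, "tz": 0, "turn": 0}, {"tx": 0.42, "ty": -0.123, "tz": 0, "turn": 0}, {"tx": 0.445, "ty": -0.13, "tz": 0, "turn": 0}, {"tx": 0.457, "ty": -0.134, "tz": 0, "turn": 0}, {"tx": 0.46, "ty": -0.135, "tz": 0, "turn": 0}, {"tx": 0.46, "ty": -0.135, "tz": 0, "turn": 0}, {"tx": 0.46, "ty": -0.135, "tz": 0, "turn": 0}])

```text
time_s: 7.92
eef_pos: [0.5573, 0.1158, 0.2325]
eef_rot: [-0.0, 0.838, 0.546, -0.001]
wrist_force: [-0.8, 0.0, 0.2]
opening: -0.003
```

Run:
```python
from h import *
go([.558,.1165,.05])
S=viewer.camera("side")[0]
b=cv2.resize(S,(784,588),interpolation=cv2.INTER_CUBIC)
cv2.imwrite("pics/s2.png",b[:,:,::-1])
```

```text
7.9167 [0.5573 0.1158 0.2325] q [-0.    0.17  1.62 -0.    1.36 -1.16] F [-0.77  0.01  0.21] z [-1.4e-03 -6.0e-04 -1.0e+00]
inc [0.0011 0.0006 0.1825]
```

View pics/s2.png

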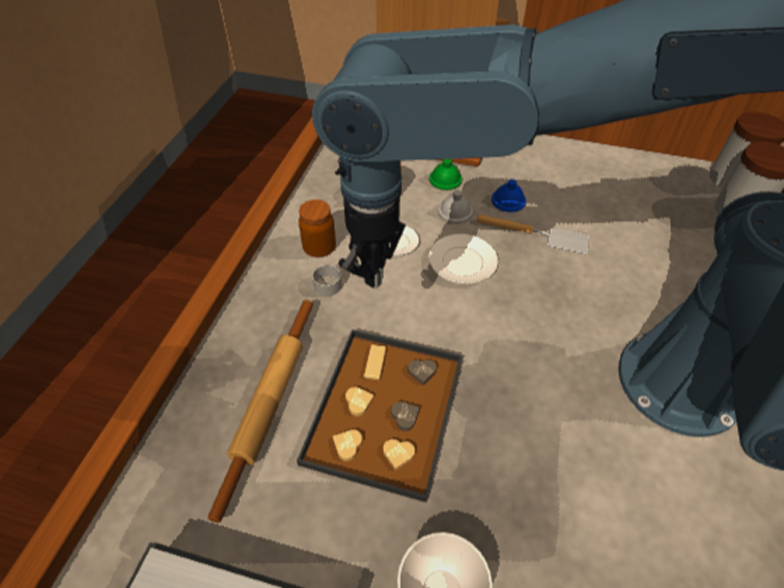

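The fingertip (375,282) is above the oblong (375,362), which hasn't moved. I'll descend to z ≈ 0.046 (30 mm above the biscuit's top), then dwell for about 2.5 s.

move_arm(increments=[{"tx": 0.0005, "ty": 0.0005, "tz": 0.01, "turn": 0}, {"tx": 0.0005, "ty": 0.0005, "tz": 0.03, "turn": 0}, {"tx": 0.0005, "ty": 0.0005, "tz": 0.055, "turn": 0}, {"tx": 0.0005, "ty": 0.0005, "tz": 0.08, "turn": 0}, {"tx": 0.0005, "ty": 0.0005, "tz": 0.105, "turn": 0}, {"tx": 0.0005, "ty": 0.0005, "tz": 0.13, "turn": 0}, {"tx": 0.0005, "ty": 0.0005, "tz": 0.15, "turn": 0}, {"tx": 0.0005, "ty": 0.0005, "tz": 0.165, "turn": 0}, {"tx": 0.0005, "ty": 0.0005, "tz": 0.176, "turn": 0}, {"tx": 0.0005, "ty": 0.0005, "tz": 0.183, "turn": 0}, {"tx": 0.0005, "ty": 0.0005, "tz": 0.187, "turn": 0}, {"tx": 0.0005, "ty": 0.0005, "tz": 0.187, "turn": 0}, {"tx": 0.0005, "ty": 0.0005, "tz": 0.187, "turn": 0}])

```text
time_s: 9.05
eef_pos: [0.559, 0.1167, 0.0469]
eef_rot: [0.0, 0.838, 0.546, 0.0]
wrist_force: [0.7, 0.3, -0.1]
opening: -0.002
```

Run:
```python
from h import *
go([.558,.1165,.046])
S=viewer.camera("side")[0]
b=cv2.resize(S[180:360,200:350],(500,600),interpolation=cv2.INTER_CUBIC)
cv2.imwrite("pics/s3.png",b[:,:,::-1])
```

```text
9.05 [0.559  0.1167 0.0469] q [-0.    0.4   1.74 -0.    1.   -1.16] F [ 0.7   0.26 -0.06] z [ 0.0011 -0.     -1.    ]
inc [-0.0006 -0.0009  0.0009]
```

View pics/s3.png

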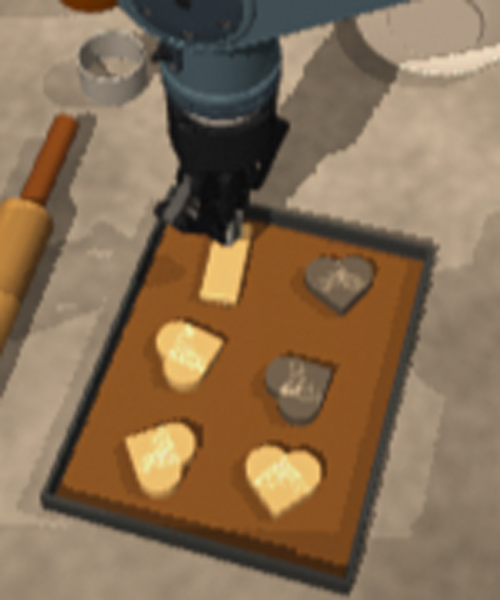

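The tip at (228,238) is right over the middle of the oblong, and the hearts are clear. Now the dwell: 30 rows is 2.5 s.

move_arm(increments=[{"tx": 0, "ty": 0, "tz": 0, "turn": 0}, {"tx": 0, "ty": 0, "tz": 0, "turn": 0}, {"tx": 0, "ty": 0, "tz": 0, "turn": 0}, {"tx": 0, "ty": 0, "tz": 0, "turn": 0}, {"tx": 0, "ty": 0, "tz": 0, "turn": 0}, {"tx": 0, "ty": 0, "tz": 0, "turn": 0}, {"tx": 0, "ty": 0, "tz": 0, "turn": 0}, {"tx": 0, "ty": 0, "tz": 0, "turn": 0}, {"tx": 0, "ty": 0, "tz": 0, "turn": 0}, {"tx": 0, "ty": 0, "tz": 0, "turn": 0}, {"tx": 0, "ty": 0, "tz": 0, "turn": 0}, {"tx": 0, "ty": 0, "tz": 0, "turn": 0}, {"tx": 0, "ty": 0, "tz": 0, "turn": 0}, {"tx": 0, "ty": 0, "tz": 0, "turn": 0}, {"tx": 0, "ty": 0, "tz": 0, "turn": 0}, {"tx": 0, "ty": 0, "tz": 0, "turn": 0}, {"tx": 0, "ty": 0, "tz": 0, "turn": 0}, {"tx": 0, "ty": 0, "tz": 0, "turn": 0}, {"tx": 0, "ty": 0, "tz": 0, "turn": 0}, {"tx": 0, "ty": 0, "tz": 0, "turn": 0}])

```text
time_s: 10.77
eef_pos: [0.5585, 0.1169, 0.0463]
eef_rot: [0.0, 0.838, 0.546, 0.0]
wrist_force: [-0.7, 0.1, 1.4]
opening: 0.003
```

move_arm(increments=[{"tx": 0, "ty": 0, "tz": 0, "turn": 0}, {"tx": 0, "ty": 0, "tz": 0, "turn": 0}, {"tx": 0, "ty": 0, "tz": 0, "turn": 0}, {"tx": 0, "ty": 0, "tz": 0, "turn": 0}, {"tx": 0, "ty": 0, "tz": 0, "turn": 0}, {"tx": 0, "ty": 0, "tz": 0, "turn": 0}, {"tx": 0, "ty": 0, "tz": 0, "turn": 0}, {"tx": 0, "ty": 0, "tz": 0, "turn": 0}, {"tx": 0, "ty": 0, "tz": 0, "turn": 0}, {"tx": 0, "ty": 0, "tz": 0, "turn": 0}])

```text
time_s: 11.6
eef_pos: [0.5584, 0.1169, 0.0463]
eef_rot: [0.0, 0.838, 0.546, -0.0]
wrist_force: [0.2, 0.3, -0.2]
opening: -0.0
```

move_arm(increments=[{"tx": 0, "ty": 0, "tz": -0.01, "turn": 0}, {"tx": 0, "ty": 0, "tz": -0.03, "turn": 0}, {"tx": 0, "ty": 0, "tz": -0.055, "turn": 0}, {"tx": 0, "ty": 0, "tz": -0.08, "turn": 0}, {"tx": 0, "ty": 0, "tz": -0.105, "turn": 0}, {"tx": 0, "ty": 0, "tz": -0.13, "turn": 0}, {"tx": 0, "ty": 0, "tz": -0.155, "turn": 0}, {"tx": 0, "ty": 0, "tz": -0.172, "turn": 0}, {"tx": 0, "ty": 0, "tz": -0.182, "turn": 0}, {"tx": 0, "ty": 0, "tz": -0.187, "turn": 0}, {"tx": 0, "ty": 0, "tz": -0.187, "turn": 0}])

```text
time_s: 12.52
eef_pos: [0.5588, 0.1169, 0.2344]
eef_rot: [0.0, 0.838, 0.546, 0.001]
wrist_force: [0.9, -0.1, 0.0]
opening: -0.0
```

Run:
```python
from h import *
go([.604,-.213,.232])
```

```text
12.5167 [0.5588 0.1169 0.2344] q [-0.    0.17  1.62  0.    1.36 -1.16] F [ 0.86 -0.13  0.01] z [ 0.0017  0.     -1.    ]
inc [-0.2837  0.1743  0.0025]
```

move_arm(increments=[{"tx": -0.01, "ty": 0.006, "tz": 0, "turn": 0}, {"tx": -0.03, "ty": 0.0184, "tz": 0, "turn": 0}, {"tx": -0.055, "ty": 0.0338, "tz": 0, "turn": 0}, {"tx": -0.08, "ty": 0.0492, "tz": 0, "turn": 0}, {"tx": -0.105, "ty": 0.0645, "tz": 0, "turn": 0}, {"tx": -0.13, "ty": 0.08, "tz": 0, "turn": 0}, {"tx": -0.155, "ty": 0.0952, "tz": 0, "turn": 0}, {"tx": -0.18, "ty": 0.1106, "tz": 0, "turn": 0}, {"tx": -0.205, "ty": 0.126, "tz": 0, "turn": 0}, {"tx": -0.23, "ty": 0.1413, "tz": 0, "turn": 0}, {"tx": -0.255, "ty": 0.1567, "tz": 0, "turn": 0}, {"tx": -0.272, "ty": 0.167, "tz": 0, "turn": 0}, {"tx": -0.281, "ty": 0.173, "tz": 0, "turn": 0}, {"tx": -0.2835, "ty": 0.174, "tz": 0, "turn": 0}, {"tx": -0.2835, "ty": 0.174, "tz": 0, "turn": 0}, {"tx": -0.2835, "ty": 0.174, "tz": 0, "turn": 0}])

```text
time_s: 13.85
eef_pos: [0.6031, -0.2117, 0.2325]
eef_rot: [-0.001, 0.837, 0.547, -0.0]
wrist_force: [0.0, -0.6, 0.9]
opening: 0.003
```

Run:
```python
from h import *
go([.604,-.213,.038])
S=viewer.camera("side")[0]
b=cv2.resize(S[60:360,180:400],(440,600),interpolation=cv2.INTER_CUBIC)
cv2.imwrite("pics/s4.png",b[:,:,::-1])
```

```text
13.85 [ 0.6031 -0.2117  0.2325] q [-0.52  0.32  1.43  0.    1.39 -1.68] F [ 0.03 -0.6   0.94] z [-0.0012  0.0012 -1.    ]
inc [-0.0009  0.0017  0.1945]
```

View pics/s4.png

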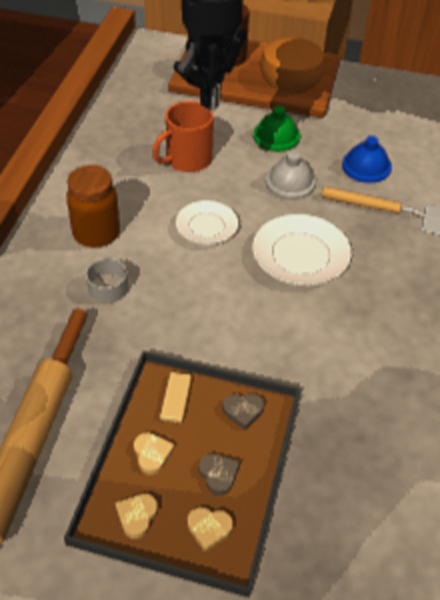

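The tip (210,100) is above the small dish (207,222), and the biscuits haven't moved. I'll descend straight to z ≈ 0.039.

move_arm(increments=[{"tx": 0, "ty": 0.0005, "tz": 0.01, "turn": 0}, {"tx": 0, "ty": 0.0005, "tz": 0.03, "turn": 0}, {"tx": 0, "ty": 0.0005, "tz": 0.055, "turn": 0}, {"tx": 0, "ty": 0.0005, "tz": 0.08, "turn": 0}, {"tx": 0, "ty": 0.0005, "tz": 0.105, "turn": 0}, {"tx": 0, "ty": 0.0005, "tz": 0.13, "turn": 0}, {"tx": 0, "ty": 0.0005, "tz": 0.15, "turn": 0}, {"tx": 0, "ty": 0.0005, "tz": 0.168, "turn": 0}, {"tx": 0, "ty": 0.0005, "tz": 0.182, "turn": 0}, {"tx": 0, "ty": 0.0005, "tz": 0.19, "turn": 0}, {"tx": 0, "ty": 0.0005, "tz": 0.194, "turn": 0}, {"tx": 0, "ty": 0.0005, "tz": 0.194, "turn": 0}, {"tx": 0, "ty": 0.0005, "tz": 0.194, "turn": 0}])

```text
time_s: 14.98
eef_pos: [0.6045, -0.2131, 0.0401]
eef_rot: [0.001, 0.837, 0.546, 0.0]
wrist_force: [-0.2, 0.8, 0.4]
opening: 0.002
```

Run:
```python
from h import *
go([.604,-.213,.038])
S=viewer.camera("side")[0]
b=cv2.resize(S[90:210,220:370],(750,600),interpolation=cv2.INTER_CUBIC)
cv2.imwrite("pics/s5.png",b[:,:,::-1])
```

```text
14.9833 [ 0.6045 -0.2131  0.0401] q [-0.52  0.54  1.55  0.    1.05 -1.68] F [-0.2   0.8   0.37] z [ 1.1e-03 -6.0e-04 -1.0e+00]
inc [-0.0002 -0.0005  0.0021]
```

View pics/s5.png

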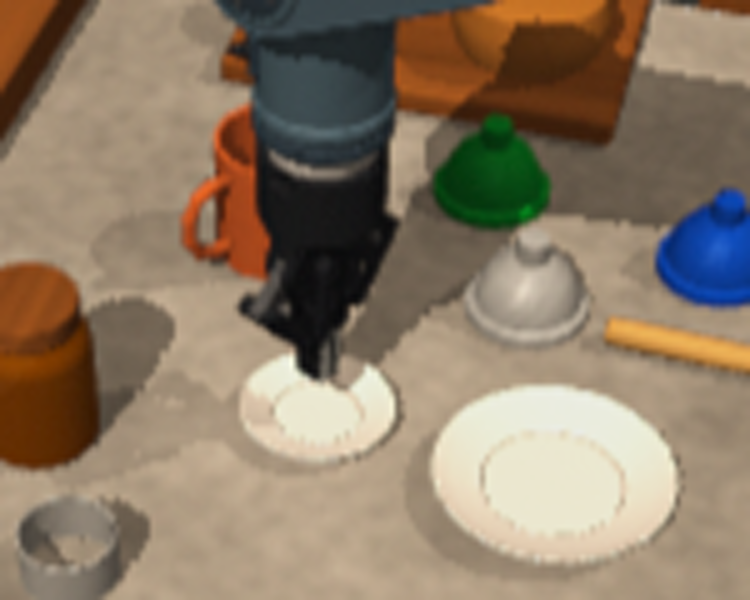

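The tip (320,375) is over the dish's centre (318,410), at height 0.04, touching nothing. I'll dwell 2.5 s, then rise.

move_arm(increments=[{"tx": 0, "ty": 0, "tz": 0, "turn": 0}, {"tx": 0, "ty": 0, "tz": 0, "turn": 0}, {"tx": 0, "ty": 0, "tz": 0, "turn": 0}, {"tx": 0, "ty": 0, "tz": 0, "turn": 0}, {"tx": 0, "ty": 0, "tz": 0, "turn": 0}, {"tx": 0, "ty": 0, "tz": 0, "turn": 0}, {"tx": 0, "ty": 0, "tz": 0, "turn": 0}, {"tx": 0, "ty": 0, "tz": 0, "turn": 0}, {"tx": 0, "ty": 0, "tz": 0, "turn": 0}, {"tx": 0, "ty": 0, "tz": 0, "turn": 0}, {"tx": 0, "ty": 0, "tz": 0, "turn": 0}, {"tx": 0, "ty": 0, "tz": 0, "turn": 0}, {"tx": 0, "ty": 0, "tz": 0, "turn": 0}, {"tx": 0, "ty": 0, "tz": 0, "turn": 0}, {"tx": 0, "ty": 0, "tz": 0, "turn": 0}, {"tx": 0, "ty": 0, "tz": 0, "turn": 0}, {"tx": 0, "ty": 0, "tz": 0, "turn": 0}, {"tx": 0, "ty": 0, "tz": 0, "turn": 0}, {"tx": 0, "ty": 0, "tz": 0, "turn": 0}, {"tx": 0, "ty": 0, "tz": 0, "turn": 0}])

```text
time_s: 16.7
eef_pos: [0.6039, -0.2129, 0.0393]
eef_rot: [0.0, 0.838, 0.546, -0.0]
wrist_force: [0.8, 0.6, 0.9]
opening: -0.001
```

move_arm(increments=[{"tx": 0, "ty": 0, "tz": 0, "turn": 0}, {"tx": 0, "ty": 0, "tz": 0, "turn": 0}, {"tx": 0, "ty": 0, "tz": 0, "turn": 0}, {"tx": 0, "ty": 0, "tz": 0, "turn": 0}, {"tx": 0, "ty": 0, "tz": 0, "turn": 0}, {"tx": 0, "ty": 0, "tz": 0, "turn": 0}, {"tx": 0, "ty": 0, "tz": 0, "turn": 0}, {"tx": 0, "ty": 0, "tz": 0, "turn": 0}, {"tx": 0, "ty": 0, "tz": 0, "turn": 0}, {"tx": 0, "ty": 0, "tz": 0, "turn": 0}])

```text
time_s: 17.53
eef_pos: [0.6039, -0.2129, 0.0393]
eef_rot: [-0.0, 0.838, 0.546, -0.0]
wrist_force: [0.1, -0.6, 0.5]
opening: -0.003
```

move_arm(increments=[{"tx": 0, "ty": 0, "tz": -0.01, "turn": 0}, {"tx": 0, "ty": 0, "tz": -0.03, "turn": 0}, {"tx": 0, "ty": 0, "tz": -0.055, "turn": 0}, {"tx": 0, "ty": 0, "tz": -0.08, "turn": 0}, {"tx": 0, "ty": 0, "tz": -0.105, "turn": 0}, {"tx": 0, "ty": 0, "tz": -0.13, "turn": 0}, {"tx": 0, "ty": 0, "tz": -0.155, "turn": 0}, {"tx": 0, "ty": 0, "tz": -0.172, "turn": 0}, {"tx": 0, "ty": 0, "tz": -0.182, "turn": 0}, {"tx": 0, "ty": 0, "tz": -0.187, "turn": 0}, {"tx": 0, "ty": 0, "tz": -0.187, "turn": 0}, {"tx": 0, "ty": 0, "tz": -0.187, "turn": 0}])

```text
time_s: 18.53
eef_pos: [0.6034, -0.2127, 0.2254]
eef_rot: [-0.001, 0.838, 0.546, -0.0]
wrist_force: [0.0, 0.6, 0.8]
opening: 0.001
```

Run:
```python
from h import *
go([.604,-.213,.038])
S=viewer.camera("side")[0];S0=np.load("pics/side0.npz")['p']
for q in [(240,340,215,330),(150,205,260,365),(125,160,305,345)]:
    a=[cv2.cvtColor(x[q[0]:q[1],q[2]:q[3]],cv2.COLOR_RGB2GRAY).astype(np.float32) for x in(S0,S)]
    print(q,"shift px",cv2.phaseCorrelate(*a))
cv2.imwrite("pics/s6.png",cv2.resize(S,(784,588))[:,:,::-1])
```

```text
18.5333 [ 0.6034 -0.2127  0.2254] q [-0.52  0.33  1.44 -0.    1.38 -1.68] F [0.04 0.6  0.78] z [-1.2e-03  7.0e-04 -1.0e+00]
inc [-1.000e-04  9.000e-04  1.873e-01]
(240, 340, 215, 330) shift px ((-0.017768201278080653, 0.016944961975035255), 0.9389060605367024)
(150, 205, 260, 365) shift px ((0.0013676258890527038, -0.02031866826870754), 1.0030459097506088)
(125, 160, 305, 345) shift px ((0.17241799965498927, 0.20392431709820613), 0.849834876259168)
```

View pics/s6.png

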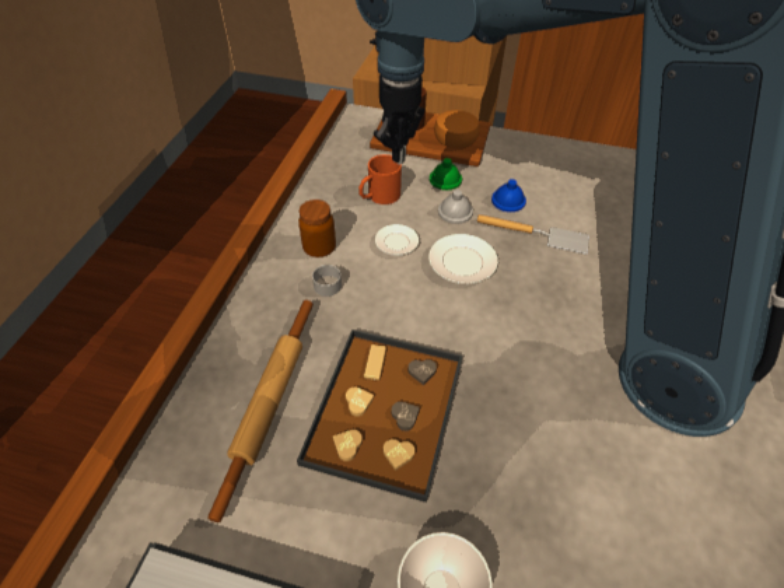

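The picture shows the gripper high at (398,155), with the tray, biscuits and dishes where they were (shift under 0.05 px).

```bash
python3 -c "
from bench import workorder
print(workorder.hand_in())"
```

```text
the job is handed in; nothing more can be done
None
```

I rang the steel bell, pointed at the oblong biscuit, then pointed at the small dish. The job was handed in at about 18.6 s; no verdict was reported.

- **Bell:** I pressed the plunger to its stop. The fingertip went down to z = 0.054 m with about 8.5 N, above the 4.5 N needed to press it fully.
- **Oblong biscuit:** I came down from above and dwelt over 2.5 s at (0.558, 0.117), about 3 cm above its middle.
- **Small dish:** I dwelt over 2.5 s at (0.604, -0.213), about 2.5 cm above its rim. All crossings between targets were at about z = 0.23 m.

**Last checks:** the arm is clear and touching nothing. The tray with its biscuits and both dishes shifted less than 0.05 px from the first side view. The bell crop shifted about 0.2 px; the bell is fixed, so I put that down to changed shadow. The two camera views had disagreed by about 2 mm on the bell, 4 mm on the biscuit and 2 mm on the dish, so I aimed between them, on the biscuit nearer the top view. My first two move calls were refused because rows need all four fields, and the arm did not move on them.

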